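# Open the spring-lid bearing case

## Task

Open the small grey bearing case with the blue lid: press its orange release tab down with the fingertips so that the lid springs up, then push the lid back until it is fully open and resting on its stop, and move clear. Only touch and push: leave the case where it stands, and leave the bearings in it and the parts around it alone.

Things in the scene. Friction and masses are not known exactly. Their poses are not given: they have to be found in the camera images.
- bearing_case: Loose 1.6 kg grey metal case, outside 116 x 120 x 45 mm, open on top. Origin: centre of its underside; its x axis points from the front (release tab, towards the robot) to the back (lid hinge). Two bearings lie in nests in its front half; a 14 mm brass sleeve in the middle holds the spring pin that lifts the lid. To its right stands a fixed brush machine up to 270 mm high: pass over it.
- lid_hinge (a point): Middle of the lid's hinge line, which runs along the case's y axis on its back wall: 56.5 mm behind the case's centre, 47.5 mm above the bench.
- lid_edge (a point): Middle of the lid's front edge, half-way through its thickness, moving with the lid. The blue lid is a flat plate 115 x 120 x 5 mm, 0.12 kg; this edge lies 117.5 mm from the hinge line. In the middle of the edge a steel lip 26 mm wide stands 7 mm further out.
- tab_pad (a point): Where to press: top of the orange tab's flat paddle, 112 mm in front of the case's centre, 30 mm above the bench at rest; moves with the tab. The paddle is 28 mm wide and reaches 16 mm beyond this point. 32 mm behind it an upright orange hook (to 54 mm above the bench) holds the lid's lip; it leans 9 mm towards this point as the paddle goes down: keep the finger off it.
- case_tab (a joint): Turn of the release tab, rad: 0 at rest, grows as the paddle is pressed down about a pivot 42 mm behind tab_pad, stop at 0.30 (tab_pad about 12 mm down). Sprung: about 2 N to start, the lid is let go at about 0.2 rad (about 8 mm down, 4 N; 6 mm with a flat fingertip 22 mm deep), 5 N at the stop. It springs back when let go.
- case_lid (a joint): Opening angle of the lid, rad: 0 shut and latched; when the tab lets go a spring pin lifts it to about 0.58 in half a second, where it stays. From there it must be pushed (1 to 2 N at the edge, damped hinge); let go before about 1.5 it sinks back to 0.58, beyond that it sinks on to its stop at 1.9 (leaning back, fully open).
- core_mid (a point): Centre of a bare grey stator core, 106 mm across and 47 mm high, loose on the bench; a bystander.
- bell_mid (a point): Centre of a grey rotor bell (round open cup), 124 mm across and 44 mm high, loose on the bench; a bystander.
- tape_mid (a point): Centre of a roll of yellow tape lying flat, 85 x 94 x 18 mm, loose on the bench; a bystander.
- bearing_1: Ball bearing 32 mm across, 9 mm high, lying in the case's right nest seen from the robot; origin at the centre of its underside. To be left there.
- bearing_3: The same kind of bearing, in the left nest. To be left there.

How it is judged:
On the way, in this order (a step that is already met when the one before it is completed fails the run):
1. the release tab is pressed with the fingers (value of joint case_tab above 0.15 rad and contact force between the fingers and case_tab above 0.5 N).
2. the lid has sprung up (value of joint case_lid above 0.45 rad), for 0.1 s.
At the end, for the whole second after the job is handed in: The lid stands open beyond 1.78 rad (its stop is at 1.9), the tab has sprung back (below 0.06 rad), the case stands flat within 25 mm of where it was, and both bearings lie in their nests (value of joint case_lid above 1.78 rad and value of joint case_tab below 0.06 rad and distance of bearing_case from where it was at the start of the episode below 0.025 m and angle between bearing_case's own z axis and vertical below 0.05 rad and linear speed of bearing_case below 0.01 m/s and z of each of bearing_1, bearing_3 in the frame of bearing_case below 0.022 m); the robot touches nothing.
It fails at once if the case is lifted, tipped or shoved more than 25 mm (distance of bearing_case from where it was at the start of the episode above 0.025 m or height (world z) of bearing_case above 0.012 m or angle between bearing_case's own z axis and vertical above 0.15 rad).
It fails at once if a bearing is lifted or taken out of its nest (z of any of bearing_1, bearing_3 in the frame of bearing_case above 0.03 m or distance of any of bearing_1, bearing_3 from where it was at the start of the episode above 0.04 m).
It fails at once if a bystander is lifted or pushed more than 20 mm (distance of any of core_mid, bell_mid, tape_mid from where it was at the start of the episode above 0.02 m).
It also fails if it takes over 45 s, if anything falls off the work surface, if the arm or the gripper's body presses on something with over 40 N, if the wrist force passes 120 N, or if a joint passes its speed limit or range.

## Robot

A 6-joint arm with a two-finger parallel gripper is mounted at the origin on a cart in front of the work surface, level with it; the furniture and walls round the work are solid. World frame = base frame: x ahead of the robot, y to its left, z up, the work surface at z = 0. Lengths are in m, angles in rad, forces in N, time in s.
With the tool pointing down it reaches from about 0.25 to 0.725 m from the base axis. Payload 4 kg.
Tool frame: the origin (TCP) lies midway between the tips of the shut fingers; the grasp point (between the pads) lies 19 mm behind it (ctrl.tcp_to_grasp is the distance from the TCP to the grasp point, in m); z points along the fingers, y is the line along which they close (so a half turn about z gives the same grasp; the last joint's range is limited). The gripper opens to 85 mm and grips with 20 to 120 N. Pads are 22 mm wide; open, the fingers measure 114 mm over their backs; the gripper's body (76 mm by 85 mm) begins 54 mm behind the grasp point. The pads swing forward as they close: fully open they stand 13 mm farther back than shut.
Start: joints at [-1.279, 0.241, 0.005, 1.335, 0, 1.571], TCP at [0.144, -0.479, 0.231] pointing down, gripper open.
Joint ranges: [-2.72, 2.72], [-1.05, 1.87], [-1.09, 1.28], [-1.99, 2.15], [-1.42, 1.44], [-3.14, 3.14]. Speed limits (rad/s): [2.79, 2.79, 3.14, 3.14, 3.14, 3.14].

## Interface

Orientations are given as a rotation vector (axis times angle).
In Python, from workcell import ctrl gives the robot as it stands.
- The arm moves only by the shell command python3 -m crank 'ROWS' [FORCE]. ROWS is JSON, one flat list of numbers, 5 for each row, row after row: the shift along the tool's x, y, z in mm, then the turn about the tool's z in rad, then the closure, from -1 (fully open) to 1 (shut). A call has exactly 5 rows; each row is the pose to reach, as a shift and turn from the pose commanded when the call began, along the tool's axes at that moment; what a row does not reach only later rows make up. A row lasts 1/12 s, in which the tool goes at most 41.7 mm and 7.16 degrees, less where a joint would pass 70% of its speed; a pose out of reach is approached as far as the arm can. A call with a gripper value outside its range is refused whole. The fingers move at their own pace and stop on an object; FORCE is the grip in N (left out, the last holds). Time passes only in rows, so rows that repeat a pose let the fingers close, or fill a call up. It gives the time, the measured TCP pose, the force, the opening and the grip force at its end, in the units of the state.
- ctrl.state(): the state, without advancing time (a new reading comes with each control period).
- ctrl.get_image(name): name is "scene" or "top"; returns (picture, depth): 400x640x3 uint8, blue, green, red; 400x640 float32, m along the optical axis (not along the pixel's ray), 0 where there is no reading.
- ctrl.calibration(name): a dict with "fov_y" (degrees; the focal length in pixels is half the picture's height over the tangent of half this angle, whatever the lens; pixels are square), "cx", "cy" (the principal point, pixels), "position" and "rotation" of the camera in the world. Camera axes: x right, y up, looking along -z (the intrinsics and any distortion apply to the point x, -y, -z); pixel columns grow to the right and rows downward; lengths in m; the calibration is good to about 2 mm. A picture is of the moment at which its call begins. calibration takes no time and is no camera call.
- ctrl.close_job(): hands the job in; it is judged then, once.
Trained networks look in the newest picture that a camera, given by its name, has taken for a name from the list of things; names that differ only in an ending like _2 or _b are one class to them, and where a whole thing is asked for, a point or a joint stands for the part that bears it (a point fixed in the world has none). Each returns a list of dicts, best first, with "p" (0 to 1); they miss things now and then, are a little off and sometimes report something else, mostly with a low value. They report only what shows in the picture. A call takes as long as a camera call.
- ctrl.boxes_of(camera, name): "uv" ([column, row] in pixels, amid what is visible of it).
- ctrl.cut_out(camera, name): "pixels" (400x640 bool, what is visible of it) and "uv" ([column, row] in pixels, amid what is visible of it).
The state is a dict: "time_s": time; "joint_pos": joint angles; "dq": joint speeds; "joint_torque": joint torques, N m; "ee_pos": TCP position; "tcp_rot": TCP orientation; "ft_force": force on the tool from outside, world axes, zero at the start; "torque": the same for the moment, N m; "width": finger opening in m; "gripper_force": force on a finger pad.
Only numpy, scipy, OpenCV 4.12 (cv2) and the standard library are available. Lean on these libraries where they do the work, as an engineer would, in place of code of your own. Each camera call takes 0.05 s, during which the arm holds its last target. There are 200 camera calls.

## Working session

There is one attempt and no reset: what is moved stays moved. The work goes in short steps, Python scripts to look and compute and a shell command to move; the robot and the scene stay as the last step left them, time stands still between calls to the robot, and variables do not carry over. Pictures are saved under pics/ and viewed, at most 10 in all, crops included, and the job is handed in when it is done.

```bash
mkdir -p pics; cat > h.py <<'E'
import numpy as np, cv2
from workcell import ctrl
def world(cam,uv,depth):
    c=ctrl.calibration(cam); u,v=np.array(uv,float).T
    f=200/np.tan(np.radians(c["fov_y"])/2); d=np.asarray(depth)
    P=np.stack([(u-c["cx"])/f*d,-(v-c["cy"])/f*d,-d],-1)
    return P@np.array(c["rotation"]).T+np.array(c["position"])
def px(cam,P):
    c=ctrl.calibration(cam); Q=(np.atleast_2d(P)-c["position"])@np.array(c["rotation"])
    f=200/np.tan(np.radians(c["fov_y"])/2)
    return np.stack([c["cx"]+f*Q[:,0]/-Q[:,2],c["cy"]-f*Q[:,1]/-Q[:,2]],-1)
E
python3 - <<'E'
from h import *
np.set_printoptions(precision=3,suppress=True)
for cam in("scene","top"):
    im,d=ctrl.get_image(cam); cv2.imwrite(f"pics/{cam}0.png",im)
    print(ctrl.calibration(cam))
    for n in("bearing_case","case_tab","case_lid","tab_pad","lid_edge","lid_hinge"):
        for r in ctrl.cut_out(cam,n)[:1]:
            v,u=np.nonzero(r["pixels"]&(d>0)); P=world(cam,np.c_[u,v],d[v,u])
            print(cam,n,round(r["p"],2),r["uv"],len(u),np.median(P,0),np.percentile(P,3,0),np.percentile(P,97,0))
    for n in("tab_pad","lid_edge","lid_hinge"):
        print(n,[(r["uv"],r["p"]) for r in ctrl.boxes_of(cam,n)[:2]])
s=ctrl.state();print(s)
E
```

```text
{'fov_y': 52.978154026722294, 'cx': 326.46442760161557, 'cy': 193.9545405257287, 'position': array([0.205, 0.618, 0.681]), 'rotation': array([ 0.316, -0.972, -2.332])}Traceback (most recent call last):
  File "<stdin>", line 8, in <module>
  File "h.py", line 7, in world
    return P@np.array(c["rotation"]).T+np.array(c["position"])
           ~~~~~~~~~~~~~~~~~~~~~~~~~~~^~~~~~~~~~~~~~~~~~~~~~~~
ValueError: operands could not be broadcast together with shapes (3733,) (3,)
```

```bash
sed -i 's/np.array(c\["rotation"\])/cv2.Rodrigues(np.array(c["rotation"],float))[0]/' h.py
python3 - <<'E'
from h import *
np.set_printoptions(precision=3,suppress=True)
for cam in("scene","top"):
    im,d=ctrl.get_image(cam); cv2.imwrite(f"pics/{cam}0.png",im)
    print(ctrl.calibration(cam))
    for n in("bearing_case","case_tab","case_lid"):
        for r in ctrl.cut_out(cam,n)[:1]:
            v,u=np.nonzero(r["pixels"]&(d>0)); P=world(cam,np.c_[u,v],d[v,u])
            print(cam,n,round(r["p"],2),r["uv"],len(u),np.median(P,0),np.percentile(P,3,0),np.percentile(P,97,0))
    for n in("tab_pad","lid_edge","lid_hinge"):
        for r in ctrl.boxes_of(cam,n)[:2]:
            u,v=r["uv"]; z=d[int(v),int(u)]; print(n,r["uv"],r["p"],world(cam,[[u,v]],[z]))
s=ctrl.state();print(s)
E
```

```text
{'fov_y': 52.978154026722294, 'cx': 326.46442760161557, 'cy': 193.9545405257287, 'position': array([0.205, 0.618, 0.681]), 'rotation': array([ 0.316, -0.972, -2.332])}
scene bearing_case 0.95 [341.9, 226.8] 3702 [0.505 0.155 0.05 ] [0.417 0.09  0.006] [0.573 0.21  0.053]
scene case_tab 0.92 [379.3, 238.0] 415 [0.432 0.131 0.031] [0.398 0.113 0.011] [0.458 0.145 0.058]
scene case_lid 0.97 [338.3, 219.1] 2435 [0.516 0.149 0.051] [0.461 0.087 0.048] [0.574 0.204 0.053]
tab_pad [378.8, 236.6] 0.82 [[0.433 0.125 0.027]]
lid_edge [338.0, 217.4] 0.67 [[0.521 0.149 0.05 ]]
lid_hinge [342.8, 227.2] 0.8 [[0.497 0.166 0.05 ]]
{'fov_y': 47.05580380091891, 'cx': 324.46007040582276, 'cy': 192.50874850639246, 'position': array([0.467, 0.135, 1.153]), 'rotation': array([ 0.074, -0.068, -1.546])}
top bearing_case 0.85 [325.7, 215.5] 2765 [0.513 0.138 0.05 ] [0.417 0.087 0.029] [0.577 0.198 0.055]
top case_tab 0.57 [327.7, 248.6] 315 [0.429 0.128 0.031] [0.4   0.113 0.   ] [0.458 0.143 0.058]
top case_lid 0.76 [324.3, 208.8] 2409 [0.52  0.143 0.05 ] [0.464 0.086 0.046] [0.575 0.2   0.055]
tab_pad [328.4, 249.6] 0.73 [[0.43  0.127 0.03 ]]
lid_edge [325.6, 214.5] 0.64 [[0.514 0.136 0.05 ]]
lid_hinge [328.1, 217.0] 0.67 [[0.508 0.129 0.047]]
{'time_s': 0.8, 'joint_pos': array([-1.279,  0.241,  0.005,  1.335, -0.   ,  1.571]), 'dq': array([-0.   ,  0.001, -0.   , -0.   ,  0.002,  0.001]), 'joint_torque': array([  0.001, -37.215,  25.268,   0.001,   0.   ,  -0.   ]), 'ee_pos': array([ 0.144, -0.479,  0.231]), 'tcp_rot': array([3.108, 0.457, 0.   ]), 'ft_force': array([ 0.45 ,  0.329, -0.137]), 'torque': array([ 0.009,  0.007, -0.005]), 'gripper_force': 0.0, 'width': 0.0853485698101647}
```

View pics/scene0.png

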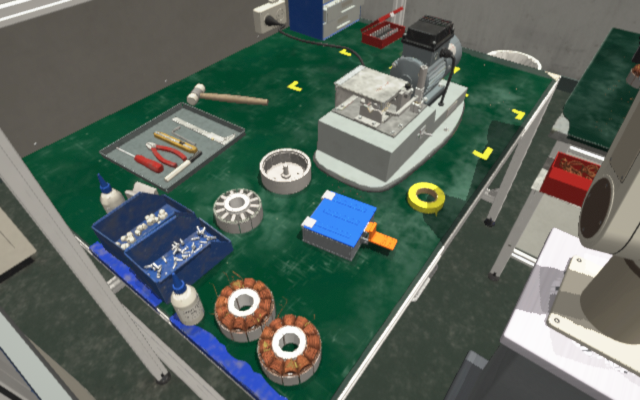

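View pics/top0.png

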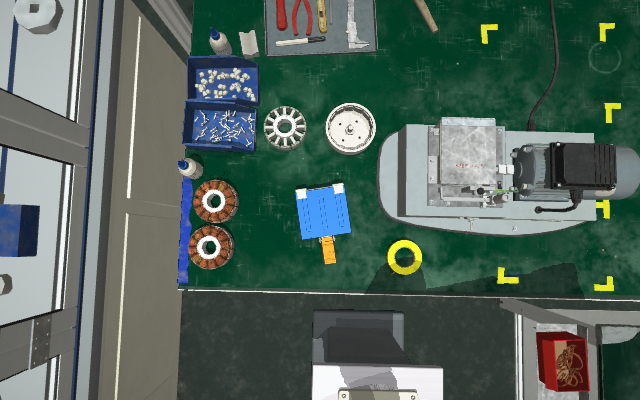

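The scene picture shows the shut case: lid at about (341,219), tab at about (379,238). In the top picture the tab is at (328,250), with the tape at (404,257) and the machine from column 380 rightwards. I'll fit the case pose next.

```bash
python3 - <<'E'
from h import *
np.set_printoptions(precision=4,suppress=True)
for cam in("scene","top"):
    im,d=ctrl.get_image(cam); R={n:ctrl.cut_out(cam,n)[0]["pixels"] for n in("case_lid","case_tab")}
    v,u=np.nonzero(R["case_lid"]&(d>0)); P=world(cam,np.c_[u,v],d[v,u]); P=P[abs(P[:,2]-.05)<.006]
    (c,wh,a)=cv2.minAreaRect((P[:,:2]*1000).astype(np.float32))
    v,u=np.nonzero(R["case_tab"]&(d>0)); T=world(cam,np.c_[u,v],d[v,u]); T=T[(T[:,2]>.024)&(T[:,2]<.036)]
    ct=cv2.minAreaRect((T[:,:2]*1000).astype(np.float32))
    print(cam,"lid",c,wh,a,"paddle",ct,T[:,:2].mean(0)*1000)
    for th in (a,a-90):
        x=np.array([np.cos(np.radians(th)),np.sin(np.radians(th))])
        print(th,"pad from lid", np.array(c)-108.5*x)
x=[.957,.288]
E
```

```text
scene lid (517.5318603515625, 143.48526000976562) (121.49686431884766, 122.58271789550781) 9.91705322265625 paddle ((422.4466247558594, 128.78109741210938), (51.41371154785156, 29.046733856201172), 9.100208282470703) [421.4368 129.3353]
9.91705322265625 pad from lid [410.6531 124.7991]
-80.08294677734375 pad from lid [498.8457 250.3641]
top lid (520.9790649414062, 142.725830078125) (118.10690307617188, 118.79811096191406) 9.992476463317871 paddle ((420.91754150390625, 125.85348510742188), (47.42469024658203, 27.877086639404297), 9.680069923400879) [421.0843 125.8205]
9.992476463317871 pad from lid [414.125 123.899]
-80.00752353668213 pad from lid [502.1523 249.5799]
```

```bash
python3 -m crank '[26,-30,-10,0,1, 52,-60,-20,0,1, 78,-90,-30,0,1, 104,-120,-40,0,1, 130,-150,-50,0,1]' 20
python3 -m crank '[26,-31,0,0,1, 52,-62,0,0,1, 78,-93,0,0,1, 104,-124,0,0,1, 130,-155,0,0,1]'
python3 -m crank '[26,-31,0,0,1, 52,-62,0,0,1, 78,-93,0,0.04,1, 104,-124,0,0.08,1, 130,-155,0,0.12,1]'
```

```text
time_s: 1.52
ee_pos: [0.2254, -0.2962, 0.2817]
tcp_rot: [3.108, 0.455, 0.001]
ft_force: [1.1, -0.0, -0.2]
width: 0.0254
gripper_force: 0.0
time_s: 1.93
ee_pos: [0.3053, -0.1102, 0.2817]
tcp_rot: [3.108, 0.455, 0.002]
ft_force: [0.9, -0.1, -0.3]
width: -0.0001
gripper_force: 0.0
time_s: 2.35
ee_pos: [0.386, 0.0722, 0.2817]
tcp_rot: [-3.125, -0.285, -0.001]
ft_force: [-0.6, -1.1, 1.4]
width: -0.0
gripper_force: 0.0
```

```bash
python3 -m crank '[17,-23,20,0,1, 33,-46,50,0,1, 33,-46,90,0,1, 33,-46,130,0,1, 33,-46,170,0,1]'
python3 -m crank '[0,0,25,0,1, 0,0,45,0,1, 0,0,60,0,1, 0,0,66,0,1, 0,0,66,0,1]'
python3 - <<'E'
from h import *
im,d=ctrl.get_image("scene"); cv2.imwrite("pics/s1.png",cv2.resize(im[150:300,280:480],None,fx=3,fy=3))
print(ctrl.state()["ee_pos"])
E
```

```text
time_s: 2.77
ee_pos: [0.4168, 0.0915, 0.128]
tcp_rot: [-3.105, -0.316, 0.001]
ft_force: [1.6, 0.1, -0.6]
width: 0.0001
gripper_force: 0.0
time_s: 3.18
ee_pos: [0.4149, 0.0913, 0.0619]
tcp_rot: [-3.105, -0.316, 0.009]
ft_force: [0.2, 0.3, 0.1]
width: -0.0001
gripper_force: 0.0
[0.41585069 0.09153348 0.06304746]
```

View pics/s1.png

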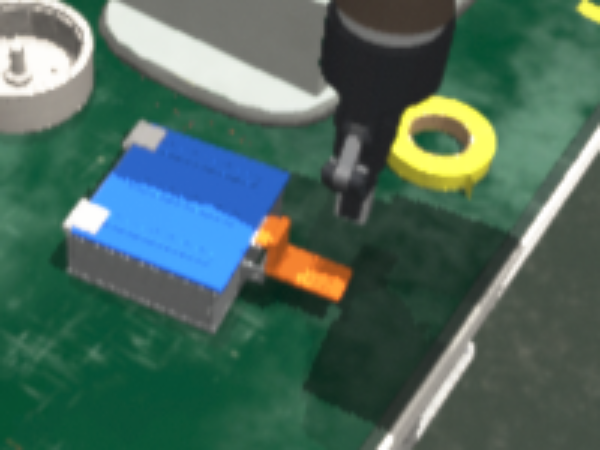

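The tip is at crop pixel (352,218), about 33 mm to the right of the paddle at (318,270), so the last sideways move fell short. I'll check the joints and correct it.

```bash
python3 -c "
from h import *
print(ctrl.state())"
python3 -m crank '[0,-8,-10,0,1, 0,-16,-10,0,1, 0,-25,-10,0,1, 0,-33,-10,0,1, 0,-33,-10,0,1]'
python3 -c "
from h import *
print(ctrl.state())"
```

```text
{'time_s': 3.2333, 'joint_pos': array([ 0.20171892,  0.25620194, -0.45697084,  0.85884415,  0.02095802,
        3.14061848]), 'dq': array([ 0.00085702, -0.02380777,  0.02709647,  0.00990373,  0.00150629,
       -0.00049241]), 'joint_torque': array([ 9.00521380e-03, -3.17618752e+01,  1.92406386e+01, -6.93427515e-02,
        6.66988129e-02, -2.93897676e-05]), 'ee_pos': array([0.41585069, 0.09153348, 0.06304746]), 'tcp_rot': array([-3.10484652, -0.31572718,  0.00517223]), 'ft_force': array([ 0.73797229, -0.03093243,  0.14832077]), 'torque': array([ 0.00277122,  0.02172357, -0.03214594]), 'gripper_force': 0.0, 'width': 0.00032200854697811367}
time_s: 3.65
ee_pos: [0.4139, 0.1061, 0.0743]
tcp_rot: [-3.086, -0.35, 0.005]
ft_force: [-0.4, 0.4, 0.3]
width: 0.0
gripper_force: 0.0
{'time_s': 3.65, 'joint_pos': array([ 0.22507799,  0.24169742, -0.44094256,  0.88743335,  0.03635242,
        3.14062193]), 'dq': array([-0.00559778,  0.00570299, -0.00636166, -0.00116014, -0.01237208,
        0.00044345]), 'joint_torque': array([ 5.08042099e-02, -3.25492287e+01,  2.05287015e+01, -5.46881507e-03,
        1.65745583e-01, -1.02241797e-04]), 'ee_pos': array([0.41386772, 0.10607405, 0.07425701]), 'tcp_rot': array([-3.08556699, -0.3502574 ,  0.00519667]), 'ft_force': array([-0.42370192,  0.36217638,  0.32064847]), 'torque': array([-0.01120623, -0.02444842, -0.02974445]), 'gripper_force': 0.0, 'width': 3.0469609608443222e-05}
```

Joint 6 is at its range limit. I'll lift and turn the tool by about -π, which gives the equivalent grasp orientation.

```bash
python3 -m crank '[0,0,-10,-0.12,1, 0,0,-20,-0.24,1, 0,0,-30,-0.36,1, 0,0,-30,-0.48,1, 0,0,-30,-0.6,1]'
python3 -m crank '[0,0,0,-0.12,1, 0,0,0,-0.24,1, 0,0,0,-0.36,1, 0,0,0,-0.48,1, 0,0,0,-0.6,1]'
python3 -m crank '[0,0,0,-0.12,1, 0,0,0,-0.24,1, 0,0,0,-0.36,1, 0,0,0,-0.48,1, 0,0,0,-0.6,1]'
python3 -m crank '[0,0,0,-0.12,1, 0,0,0,-0.24,1, 0,0,0,-0.36,1, 0,0,0,-0.48,1, 0,0,0,-0.6,1]'
python3 -m crank '[0,0,0,-0.12,1, 0,0,0,-0.24,1, 0,0,0,-0.36,1, 0,0,0,-0.48,1, 0,0,0,-0.6,1]'
cat > go.py <<'E'
import sys
from h import *
from scipy.spatial.transform import Rotation as Ro
s=ctrl.state(); R=Ro.from_rotvec(s["tcp_rot"]).as_matrix()
c0=np.array([.412,.125,0]); a=.171; ex=np.array([np.cos(a),np.sin(a),0])
t=float(sys.argv[1])/1000; z=float(sys.argv[2])/1000   # case-x of the tool axis from tab_pad, tip height (mm)
P=c0+ex*t; P[2]=z
print("t",s["time_s"],"ee",s["ee_pos"].round(4),"now case x,y",((s["ee_pos"]-c0)@np.c_[ex,[-ex[1],ex[0],0]]*1000).round(1),"F",np.round(s["ft_force"],1))
print("tool shift mm",(R.T@(P-s["ee_pos"])*1000).round(1),"xaxis",R[:,0].round(3),"yaw",np.arctan2(R[1,0],R[0,0]).round(3),"q",s["joint_pos"].round(3))
E
python3 go.py -2 60
```

```text
time_s: 4.07
ee_pos: [0.4144, 0.1046, 0.1044]
tcp_rot: [-2.842, -1.254, -0.012]
ft_force: [-0.0, 0.5, 0.2]
width: -0.0001
gripper_force: 0.0
time_s: 4.48
ee_pos: [0.4137, 0.1044, 0.1037]
tcp_rot: [-2.347, -2.04, -0.025]
ft_force: [-0.1, 0.8, 0.7]
width: 0.0003
gripper_force: 0.0
time_s: 4.9
ee_pos: [0.4137, 0.1044, 0.1037]
tcp_rot: [-1.642, -2.648, -0.039]
ft_force: [-1.1, 0.1, 0.9]
width: -0.0001
gripper_force: 0.0
time_s: 5.32
ee_pos: [0.4137, 0.1044, 0.1037]
tcp_rot: [-0.789, -3.023, -0.049]
ft_force: [0.1, -0.0, 0.4]
width: -0.0001
gripper_force: 0.0
time_s: 5.73
ee_pos: [0.4137, 0.1044, 0.1037]
tcp_rot: [0.14, -3.131, -0.055]
ft_force: [-0.8, -0.2, -0.7]
width: 0.0002
gripper_force: 0.0
t 5.7333 ee [0.4137 0.1044 0.1037] now case x,y [ -1.8 -20.6] F [-0.8 -0.2 -0.7]
tool shift mm [ 1.6 18.9 44.4] xaxis [-0.996 -0.09   0.005] yaw -3.052 q [ 0.222  0.204 -0.399  0.969  0.036  0.132]
```

```bash
python3 -m crank '[0,6,10,-0.04,1, 1,12,20,-0.08,1, 1.6,19,35,-0.08,1, 1.6,19,44,-0.08,1, 1.6,19,44,-0.08,1]'
python3 go.py -2 35
python3 - <<'E'
from h import *
im,d=ctrl.get_image("scene"); cv2.imwrite("pics/s2.png",cv2.resize(im[150:300,280:480],None,fx=3,fy=3))
E
```

```text
time_s: 6.15
ee_pos: [0.4085, 0.1244, 0.0587]
tcp_rot: [0.257, -3.121, -0.054]
ft_force: [0.6, -0.2, 0.9]
width: -0.0003
gripper_force: 0.0
t 6.15 ee [0.4085 0.1244 0.0587] now case x,y [-3.6  0. ] F [ 0.6 -0.2  0.9]
tool shift mm [-1.7 -0.9 23.7] xaxis [-0.986 -0.164  0.007] yaw -2.977 q [ 0.27   0.266 -0.458  0.85   0.036  0.106]
```

View pics/s2.png

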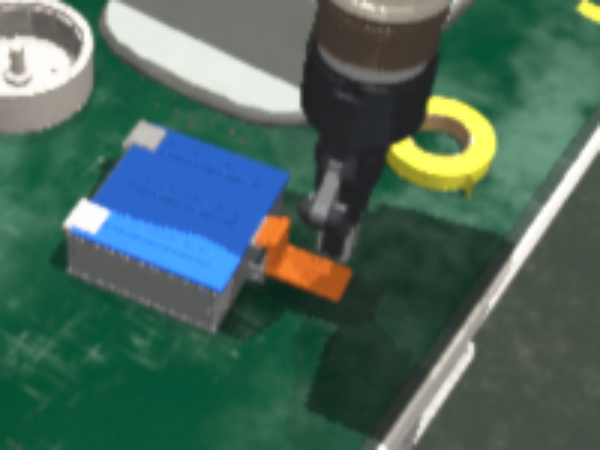

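The fingertip, at crop (335,255), stands over the paddle at about (315,272) and clear of the hook. I'll press now.

```bash
python3 -m crank '[0,0,15,0,1, 0,0,25,0,1, 0,0,30,0,1, 0,0,35,0,1, 0,0,38,0,1]'
python3 -m crank '[0,0,1,0,1, 0,0,1,0,1, 0,0,1,0,1, 0,0,1,0,1, 0,0,1,0,1]'
python3 - <<'E'
from h import *
im,d=ctrl.get_image("scene"); cv2.imwrite("pics/s3.png",cv2.resize(im[150:300,280:480],None,fx=3,fy=3))
E
```

```text
time_s: 6.62
ee_pos: [0.41, 0.1256, 0.0227]
tcp_rot: [0.255, -3.125, -0.054]
ft_force: [-0.9, -0.7, 3.8]
width: 0.0002
gripper_force: 2.2
time_s: 7.03
ee_pos: [0.4101, 0.1259, 0.0219]
tcp_rot: [0.256, -3.126, -0.055]
ft_force: [-2.0, -2.5, 3.5]
width: 0.0004
gripper_force: 2.1
```

View pics/s3.png

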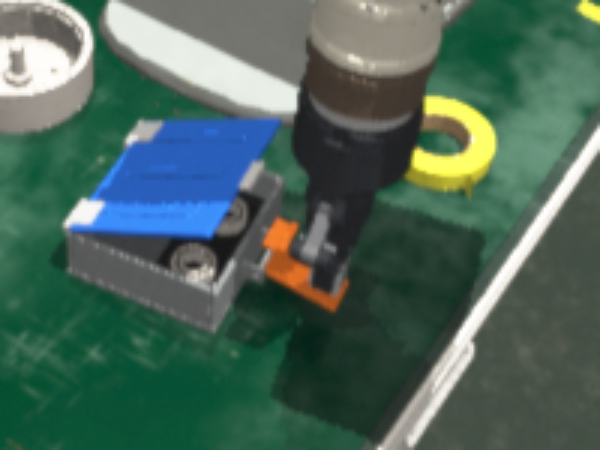

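The lid has sprung up, with its edge near crop (250,180), and both bearings are in their nests. I'll rise slightly forward, to a height just below the lid edge.

```bash
python3 -m crank '[4,0,-10,0,1, 8,0,-30,0,1, 8,0,-55,0,1, 8,0,-75,0,1, 8,0,-75,0,1]'
python3 go.py 40 97
python3 - <<'E'
from h import *
im,d=ctrl.get_image("scene"); cv2.imwrite("pics/s4.png",cv2.resize(im[130:300,280:480],None,fx=3,fy=3))
r=ctrl.cut_out("scene","case_lid")[0]; v,u=np.nonzero(r["pixels"]&(d>0)); P=world("scene",np.c_[u,v],d[v,u])
print(np.percentile(P,[1,5,50,95,99],axis=0).round(3))
E
```

```text
time_s: 7.5
ee_pos: [0.4058, 0.1237, 0.1008]
tcp_rot: [-0.257, 3.128, 0.061]
ft_force: [1.3, -0.1, 0.2]
width: 0.0002
gripper_force: 0.0
t 7.5 ee [0.4058 0.1237 0.1008] now case x,y [-6.3 -0.2] F [ 1.3 -0.1  0.2]
tool shift mm [-46.3   0.4   4.1] xaxis [-0.987 -0.163 -0.006] yaw -2.978 q [ 0.269  0.195 -0.419  0.946  0.037  0.105]
[[0.474 0.084 0.051]
 [0.479 0.094 0.055]
 [0.523 0.151 0.087]
 [0.572 0.203 0.113]
 [0.582 0.209 0.116]]
```

View pics/s4.png

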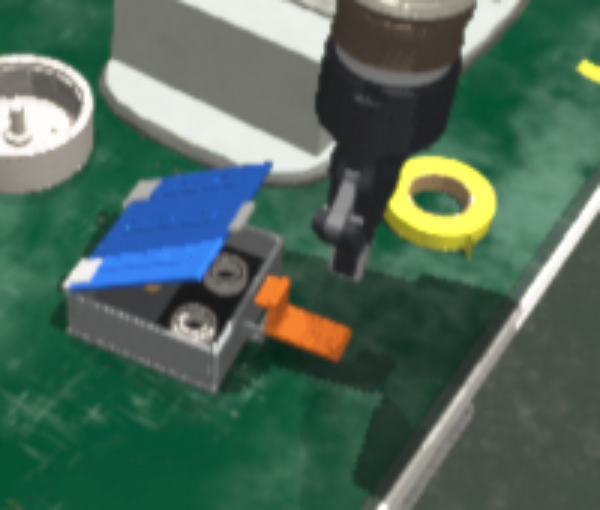

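The lid stands at about 0.58 rad (edge top at z 0.116) and the tab is back up. The finger is in front of the lid with its tip just below the edge, so I'll push back while rising.

```bash
python3 -m crank '[-15,0,3,0,1, -30,0,5,0,1, -42,0,5,0,1, -50,0,5,0,1, -50,0,5,0,1]'
python3 -m crank '[-10,0,0,0,1, -20,0,-8,0,1, -30,0,-16,0,1, -40,0,-24,0,1, -50,0,-29,0,1]'
python3 go.py 168 125
python3 - <<'E'
from h import *
im,d=ctrl.get_image("scene"); cv2.imwrite("pics/s5.png",cv2.resize(im[100:300,240:480],None,fx=2.5,fy=2.5))
E
```

```text
time_s: 8.02
ee_pos: [0.4529, 0.1309, 0.0905]
tcp_rot: [0.256, -3.125, -0.056]
ft_force: [1.1, 0.6, 0.6]
width: -0.0002
gripper_force: 0.0
time_s: 8.43
ee_pos: [0.4988, 0.1374, 0.12]
tcp_rot: [0.256, -3.12, -0.055]
ft_force: [-0.8, 0.5, 1.6]
width: -0.0
gripper_force: 1.1
t 8.4333 ee [0.4988 0.1374 0.12  ] now case x,y [87.6 -2.5] F [-0.8  0.5  1.6]
tool shift mm [-80.3   3.3  -5.5] xaxis [-0.987 -0.163  0.008] yaw -2.977 q [ 0.247  0.354 -0.141  1.081  0.037  0.083]
```

View pics/s5.png

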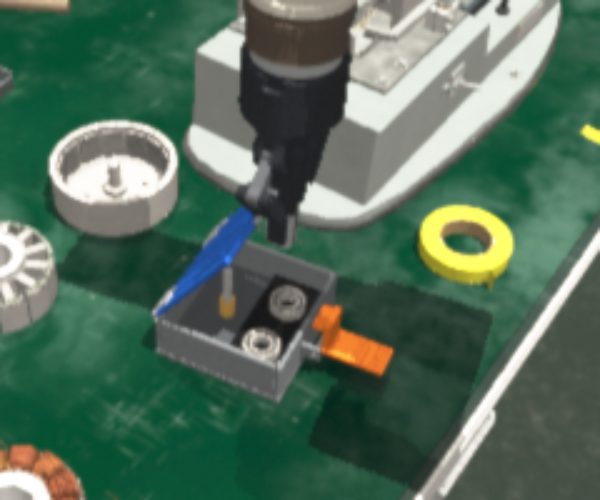

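The finger is pushing the lid, which is now at about 1 rad, and the bearings are untouched. I'll continue until it passes vertical.

```bash
python3 -m crank '[-10,1,-3,0,1, -20,2,-6,0,1, -30,3,-6,0,1, -40,3,-6,0,1, -48,3,-6,0,1]'
python3 -m crank '[-8,0,0,0,1, -16,0,0,0,1, -24,0,0,0,1, -32,0,0,0,1, -36,0,0,0,1]'
python3 -m crank '[0,0,0,0,1, 10,0,0,0,1, 30,0,0,0,1, 60,0,0,0,1, 90,0,0,0,1]'
python3 -m crank '[30,0,-10,0,1, 60,0,-20,0,1, 80,0,-30,0,1, 80,0,-30,0,1, 80,0,-30,0,1]'
python3 go.py 0 100
python3 - <<'E'
from h import *
im,d=ctrl.get_image("scene"); cv2.imwrite("pics/s6.png",cv2.resize(im[100:300,240:480],None,fx=2.5,fy=2.5))
r=ctrl.cut_out("scene","case_lid")[0]; v,u=np.nonzero(r["pixels"]&(d>0)); P=world("scene",np.c_[u,v],d[v,u])
e=np.array([.9854,.1702]); x=(P[:,:2]-[.412,.125])@e*1000-168.5
print(np.c_[x,P[:,2]*1000][np.argsort(P[:,2])[::len(P)//12]].round())
E
```

```text
time_s: 8.9
ee_pos: [0.5513, 0.1484, 0.1318]
tcp_rot: [-0.256, 3.127, 0.056]
ft_force: [-3.7, -2.7, 29.2]
width: 0.0003
gripper_force: 3.1
time_s: 9.32
ee_pos: [0.5838, 0.1541, 0.1253]
tcp_rot: [0.256, -3.124, -0.056]
ft_force: [0.6, -0.7, -0.4]
width: -0.0002
gripper_force: 0.1
time_s: 9.73
ee_pos: [0.4934, 0.1391, 0.1251]
tcp_rot: [0.256, -3.123, -0.055]
ft_force: [-1.3, 0.4, 0.4]
width: 0.0002
gripper_force: 0.0
time_s: 10.15
ee_pos: [0.4157, 0.1252, 0.1568]
tcp_rot: [0.257, -3.126, -0.056]
ft_force: [0.4, 0.5, 0.8]
width: -0.0003
gripper_force: 0.0
t 10.15 ee [0.4157 0.1252 0.1568] now case x,y [ 3.7 -0.4] F [0.4 0.5 0.8]
tool shift mm [ 3.6 -1.7 56.8] xaxis [-0.987 -0.163  0.002] yaw -2.978 q [ 0.268  0.16  -0.298  1.11   0.036  0.104]
[[ 46.  -3.]
 [  3.  61.]
 [  7.  71.]
 [ 11.  81.]
 [ 12.  91.]
 [ 16. 100.]
 [ 20. 110.]
 [ 22. 119.]
 [ 26. 128.]
 [ 29. 137.]
 [ 32. 146.]
 [ 34. 154.]
 [ 42. 165.]]
```

View pics/s6.png

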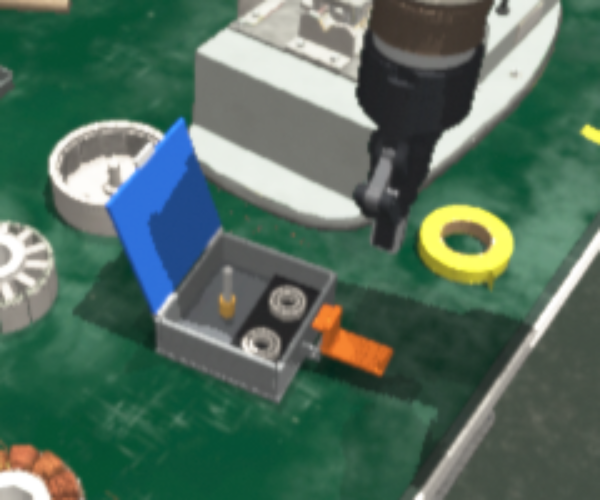

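The lid leans back at about 1.89 rad on its stop. The tab is up, the bearings are in their nests, the case hasn't moved and the arm is clear. I'll hand it in.

```bash
python3 -c "
from workcell import ctrl
print(ctrl.close_job())"
```

```text
the job is handed in; nothing more can be done
None
```

I opened the case and handed the job in at about 10 s: the lid is at about 1.89 rad on its stop, the tab is back up, the case and bearings look undisturbed, and the arm is clear; the verdict was not shown.

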